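# Close the finished sample vial and open the next one

## Robot

A 6-joint arm with a two-finger parallel gripper is mounted at the origin on the work surface. World frame = base frame: x ahead of the robot, y to its left, z up, the work surface at z = 0. Lengths are in m, angles in rad, forces in N, time in s.
With the tool pointing down it reaches from about 0.25 to 0.725 m from the base axis. Payload 4 kg.
Tool frame: the origin (TCP) lies at the very end of the fingers, on their centre line; the grasp point (between the pads) lies 19 mm behind it; z points along the fingers, y is the line along which they close (so a half turn about z gives the same grasp; the last joint's range is limited). The gripper opens to 85 mm and grips with 20 to 120 N. Pads are 22 mm wide; open, the fingers measure 114 mm over their backs; the gripper's body (76 mm by 85 mm) begins 54 mm behind the grasp point. The pads swing forward as they close: fully open they stand 13 mm farther back than shut.
Start: joints at [1.168, 0.241, 0.005, 1.335, 0, 1.571], TCP at [0.196, 0.46, 0.231] pointing down, gripper open.
Joint ranges: [-2.72, 2.72], [-1.05, 1.87], [-1.09, 1.28], [-1.99, 2.15], [-1.42, 1.44], [-3.14, 3.14]. Speed limits (rad/s): [2.79, 2.79, 3.14, 3.14, 3.14, 3.14].

## Interface

Orientations are given as a unit quaternion [x, y, z, w].
In Python, from workcell import bot gives the robot as it stands.
- The arm moves only by the tool carry_out, never from a script. Its argument "increments" is one flat list of numbers, 5 for each row, row after row: the finger opening in cm, from 0 to 8.54, then the shift along the tool's x, y, z in cm, then the turn about the tool's z in rad. A call has exactly 5 rows; each row shifts and turns the commanded pose from where the row before left it, along the tool's axes as they then stand; what a row does not reach is not made up. A row lasts 1/8 s, in which the tool goes at most 62.5 mm and 10.7 degrees, less where a joint would pass 70% of its speed; a pose out of reach is approached as far as the arm can. A call with a gripper value outside its range is refused whole. The fingers move at their own pace and stop on an object; the grip force is fixed at half the most. Time passes only in rows, so rows that do not move let the fingers close, or fill a call up. It gives the time, the measured TCP pose, the force, the opening and the grip force at its end, in the units of the state.
- bot.get_obs(): the state, without advancing time (a new reading comes with each control period).
- bot.camera(name): name is "side" or "top"; returns a dict with "pixels" (480x640x3 uint8, blue, green, red), "range_z" (480x640 float32, m along the optical axis (not along the pixel's ray), 0 where there is no reading), "mtx" (3x3 intrinsics, pixels), "D" ([k1, k2, p1, p2, k3] as OpenCV has them; the pictures are not rectified), "eye" and "attitude" of the camera in the world. Camera axes: x right, y down, z forward; pixel columns grow to the right and rows downward; lengths in m; the calibration is good to about 2 mm. A picture is of the moment at which its call begins.
- bot.job_done(): hands the job in; it is judged then, once.
Trained networks look in a picture, given as the dict that the camera call returned (one of the last four; its "shot" number tells which), for a name from the list of things; names that differ only in an ending like _2 or _b are one class to them, and where a whole thing is asked for, a point or a joint stands for the part that bears it (a point fixed in the world has none). Each returns a list of dicts, best first, with "p" (0 to 1); they miss things now and then, are a little off and sometimes report something else, mostly with a low value. They report only what shows in the picture. A call takes as long as a camera call. They do not tell look-alikes from the thing itself.
- bot.find_in(picture, name): "xyz" ([x, y, z] in m, in the coordinates of the camera as it stood for that picture, good to about 4 mm: the middle of the surface that is visible of it).
- bot.regions_of(picture, name): "mask" (480x640 bool, what is visible of it).
- bot.place_of(picture, name): "xyz" ([x, y, z] in m, in the coordinates of the camera as it stood for that picture, good to about 4 mm: a listed point, or the origin of a listed thing).
The state is a dict: "clock": time; "joint_pos": joint angles; "joint_vel": joint speeds; "tau": joint torques, N m; "eef_pos": TCP position; "tool_rot": TCP orientation; "ft_force": force on the tool from outside, world axes, zero at the start; "ft_torque": the same for the moment, N m; "grip_width": finger opening in m; "grasp_force": force on a finger pad.
Only numpy, scipy, OpenCV 4.12 (cv2) and the standard library are available. Lean on these libraries where they do the work, as an engineer would, in place of code of your own. Each camera call takes 0.05 s, during which the arm holds its last target. There are 200 camera calls.

## Task

The sample in the orange-capped vial has been measured: while it still stands on the loading stage, press its raised cap fully home, then carry the vial upright to the white tray and set it down gently, standing on the tray floor beside the vial already there. Only then, to make the next sample ready, pull the blue cap in the rack fully up to its stop. Leave the grey-capped vials, the tweezers and the slide box undisturbed.

Things in the scene. Friction and masses are not known exactly. Their poses are not given: they have to be found in the camera images.
- orange_vial: the finished sample, loose, about 0.13 kg, standing on the loading stage at the start with its cap up (8 to 12 mm): amber vial, body 34 mm diameter, 48 mm tall, white 20 mm neck, round ribbed orange cap 32 mm diameter, 18 mm high. Cap spans 52 to 70 mm above the vial's underside when shut, 64 to 82 mm when open. Origin: centre of underside, z up.
- orange_cap (a joint): slide of the orange captive push-pull cap along its vial, m: 0 = shut (home), 0.012 = open (fully up); firm stops at both ends, cannot come off. A snug fit holds it wherever it is left; it takes about 7 N to move all the way, and 25 N does no harm.
- orange_cap_top (a point): centre of the top face of the orange cap; moves with the cap
- stage: fixed low loading stage, 115 x 130 mm (x, y) white base with a dark steel top plate 105 x 120 mm whose surface is 30 mm above the bench, drive knobs on its +y side. Origin: centre of its underside
- tray: fixed white open tray for finished samples, outside 120 x 170 x 17 mm (x, y, z), walls 4 mm thick, inner floor 4 mm above the bench. Origin: centre of its underside. A grey-capped vial stands in its +y half, its -y half is free
- done_vial: loose grey-capped vial already in the tray, not to be disturbed, about 0.13 kg: amber vial, body 34 mm diameter, 48 mm tall, white 20 mm neck, round ribbed grey (shut) cap 32 mm diameter, 18 mm high. Cap spans 52 to 70 mm above the vial's underside when shut, 64 to 82 mm when open. Origin: centre of underside, z up.
- rack: fixed aluminium block, 60 x 205 x 28 mm (x, y, z), holding three vials in a row along its y axis, 66 mm apart in any order, firmly clamped (they cannot be lifted out), with undersides 6 mm above the bench. Origin: centre of its underside
- blue_vial: the next sample, clamped in one of the three places of the rack, cap shut at the start: amber vial, body 34 mm diameter, 48 mm tall, white 20 mm neck, round ribbed blue cap 32 mm diameter, 18 mm high. Cap spans 52 to 70 mm above the vial's underside when shut, 64 to 82 mm when open. Origin: centre of underside, z up.
- blue_cap (a joint): slide of the blue captive push-pull cap along its vial, m: 0 = shut (home), 0.012 = open (fully up); firm stops at both ends, cannot come off. A snug fit holds it wherever it is left; it takes about 7 N to move all the way, and 25 N does no harm. Grip the cap alone: when shut there are only 4 mm between it and the wider vial body
- blue_cap_top (a point): centre of the top face of the blue cap; moves with the cap
- grey_a_vial: clamped in the rack beside it, not to be disturbed, cap shut: amber vial, body 34 mm diameter, 48 mm tall, white 20 mm neck, round ribbed grey cap 32 mm diameter, 18 mm high. Cap spans 52 to 70 mm above the vial's underside when shut, 64 to 82 mm when open. Origin: centre of underside, z up.
- grey_b_vial: clamped in the rack, not to be disturbed, cap shut: amber vial, body 34 mm diameter, 48 mm tall, white 20 mm neck, round ribbed grey cap 32 mm diameter, 18 mm high. Cap spans 52 to 70 mm above the vial's underside when shut, 64 to 82 mm when open. Origin: centre of underside, z up.
- grey_a_cap (a joint): slide of the grey (vial grey_a) captive push-pull cap along its vial, m: 0 = shut (home), 0.012 = open (fully up); firm stops at both ends, cannot come off. A snug fit holds it wherever it is left; it takes about 7 N to move all the way, and 25 N does no harm.
- grey_b_cap (a joint): slide of the grey (vial grey_b) captive push-pull cap along its vial, m: 0 = shut (home), 0.012 = open (fully up); firm stops at both ends, cannot come off. A snug fit holds it wherever it is left; it takes about 7 N to move all the way, and 25 N does no harm.
- done_cap (a joint): slide of the grey (vial in the tray) captive push-pull cap along its vial, m: 0 = shut (home), 0.012 = open (fully up); firm stops at both ends, cannot come off. A snug fit holds it wherever it is left; it takes about 7 N to move all the way, and 25 N does no harm.
- tweezers: loose steel tweezers lying on the bench, 125 x 15 x 8 mm, 25 g, not to be disturbed. Origin: under the middle; x along the length
- slide_box: loose closed blue slide box, 85 x 100 x 30 mm (x, y, z), not to be disturbed. Origin: centre of its underside
There are look-alikes about, which are no part of the job. Leave any green, red or turquoise look-alike of the orange_vial alone.

How it is judged:
On the way, in this order (a step that is already met when the one before it is completed fails the run):
1. the orange cap is fully home (within 2 mm) while its vial still stands on the loading stage (value of joint orange_cap below 0.002 m and x of orange_vial in the frame of stage between -0.055 and 0.055 m and y of orange_vial in the frame of stage between -0.062 and 0.062 m and z of orange_vial in the frame of stage below 0.036 m and angle between orange_vial's own z axis and vertical below 0.15 rad), for 0.2 s.
2. the orange-capped vial stands upright on the tray floor, let go, its cap home (x of orange_vial in the frame of tray between -0.042 and 0.042 m and y of orange_vial in the frame of tray between -0.067 and 0.067 m and z of orange_vial in the frame of tray below 0.009 m and angle between orange_vial's own z axis and vertical below 0.12 rad and value of joint orange_cap below 0.002 m and contact force between the fingers and orange_vial below 0.1 N and linear speed of orange_vial below 0.02 m/s), for 0.2 s.
3. the blue cap is fully up (within 2.5 mm) (value of joint blue_cap above 0.0095 m), for 0.2 s.
At the end, for the whole second after the job is handed in: The orange-capped vial stands upright (within 0.12 rad) and at rest on the tray floor, its axis at least 14 mm inside the tray walls, cap home within 2 mm and released; the blue cap is up within 2.5 mm of its full 12 mm; the three grey caps are still home within 2 mm (all of step 2 and value of joint blue_cap above 0.0095 m and value of joint each of grey_a_cap, grey_b_cap, done_cap below 0.002 m); the robot touches nothing.
It fails at once if the orange-capped vial is tipped more than 0.5 rad (angle between orange_vial's own z axis and vertical above 0.5 rad).
It fails at once if the orange-capped vial is let fall instead of set down (from more than about 15 mm) (contact force between the fingers and orange_vial below 0.05 N and linear speed of orange_vial above 0.55 m/s).
It fails at once if the vial already in the tray is shifted more than 20 mm or tipped more than 0.3 rad (distance of done_vial from where it was at the start of the episode above 0.02 m or angle between done_vial's own z axis and vertical above 0.3 rad).
It fails at once if a grey cap is pulled up more than 5 mm (value of joint any of grey_a_cap, grey_b_cap, done_cap above 0.005 m).
It fails at once if the tweezers or the slide box are shifted more than 25 mm (distance of any of tweezers, slide_box from where it was at the start of the episode above 0.025 m).
It also fails if it takes over 51 s, if anything falls off the work surface, if the arm or the gripper's body presses on something with over 40 N, if the wrist force passes 120 N, or if a joint passes its speed limit or range.

## Working session

There is one attempt and no reset: what is moved stays moved. The work goes in short steps, Python scripts to look and compute and a tool call to move; the robot and the scene stay as the last step left them, time stands still between calls to the robot, and variables do not carry over. Pictures are saved under pics/ and viewed, at most 10 in all, crops included, and the job is handed in when it is done.

Besides the shell and the picture viewer there is one more tool, called in YAML: its name, and indented under it one key for each argument. carry_out: Moves the arm, as the interface text tells. Its arguments: {"type":"object","properties":{"increments":{"type":"array","items":{"type":"number"}}},"required":["increments"]}

```bash
mkdir -p pics; cat > h.py <<'E'
import numpy as np, cv2
from scipy.spatial.transform import Rotation as R
from workcell import bot
def w(pic,p): return R.from_quat(pic["attitude"]).apply(p)+np.array(pic["eye"])
def cloud(pic):
    z=pic["range_z"]; v,u=np.mgrid[0:480,0:640]
    n=cv2.undistortPoints(np.stack([u,v],-1).reshape(-1,1,2).astype(float),np.array(pic["mtx"]),np.array(pic["D"])).reshape(480,640,2)
    P=np.dstack([n[...,0]*z,n[...,1]*z,z]).reshape(-1,3)
    return w(pic,P).reshape(480,640,3)
E
python3 - <<'E'
from h import *
np.set_printoptions(precision=4,suppress=True)
o=bot.get_obs(); print(o["eef_pos"],o["tool_rot"],o["grip_width"],o["clock"])
for c in ["top","side"]:
    p=bot.camera(c); cv2.imwrite(f"pics/{c}0.png",p["pixels"]); print(c,p["eye"])
    for n in ["orange_vial","orange_cap_top","stage","tray","done_vial","rack","blue_vial","blue_cap_top","tweezers","slide_box"]:
        for d in bot.place_of(p,n)[:4]:
            x=np.array(d["xyz"]); px=cv2.projectPoints(x[None],np.zeros(3),np.zeros(3),np.array(p["mtx"]),np.array(p["D"]))[0].ravel()
            print(n,round(d["p"],2),w(p,x),px.round())
E
```

```text
[0.1957 0.4594 0.2304] [ 0.2     0.9798 -0.001  -0.0002] 0.08515470827887793 0.0
top [0.3927 0.0121 1.0617]
orange_vial 0.87 [ 0.6821  0.0084 -0.0003] [300. 184.]
orange_vial 0.75 [ 0.4541  0.0036 -0.0035] [306. 304.]
orange_vial 0.7 [ 0.6727  0.1196 -0.0008] [242. 190.]
orange_vial 0.68 [0.5606 0.0189 0.0301] [296. 245.]
orange_cap_top 0.82 [0.6725 0.118  0.071 ] [239. 180.]
orange_cap_top 0.73 [0.685  0.0048 0.0706] [302. 172.]
orange_cap_top 0.53 [0.4515 0.0017 0.0712] [307. 303.]
orange_cap_top 0.51 [0.5647 0.0218 0.1114] [294. 234.]
stage 0.57 [ 0.5661  0.0126 -0.0007] [300. 244.]
tray 0.91 [ 0.5592 -0.26   -0.0019] [444. 245.]
done_vial 0.63 [ 0.56   -0.2133  0.0041] [420. 244.]
rack 0.89 [0.5839 0.2766 0.0005] [158. 238.]
blue_vial 0.8 [0.5836 0.2164 0.0072] [190. 237.]
blue_cap_top 0.8 [0.5796 0.2129 0.0761] [184. 232.]
tweezers 0.7 [ 0.3884  0.0932 -0.0014] [258. 342.]
slide_box 0.9 [ 0.7898 -0.0742 -0.0011] [341. 130.]
side [0.51   0.7177 0.7072]
orange_vial 0.91 [0.5613 0.0224 0.0262] [347. 269.]
orange_vial 0.69 [0.4526 0.0028 0.0018] [403. 276.]
orange_vial 0.68 [0.6744 0.115  0.0009] [280. 308.]
orange_cap_top 0.86 [0.5642 0.021  0.1082] [347. 236.]
orange_cap_top 0.8 [0.6826 0.0113 0.0683] [285. 243.]
orange_cap_top 0.75 [0.6715 0.1157 0.0691] [280. 283.]
orange_cap_top 0.54 [0.4574 0.0069 0.0693] [404. 252.]
stage 0.96 [0.5691 0.0185 0.0001] [343. 277.]
tray 0.89 [ 0.5633 -0.2597  0.0015] [358. 194.]
done_vial 0.87 [ 0.5626 -0.2076  0.0035] [356. 206.]
rack 0.7 [ 0.5853  0.2775 -0.0006] [316. 392.]
blue_vial 0.62 [0.5769 0.2135 0.0078] [326. 356.]
blue_cap_top 0.7 [0.5863 0.2153 0.0787] [320. 329.]
tweezers 0.86 [ 0.3866  0.0999 -0.0052] [438. 320.]
slide_box 0.67 [ 0.7866 -0.0734  0.0006] [246. 237.]
```

View pics/top0.png

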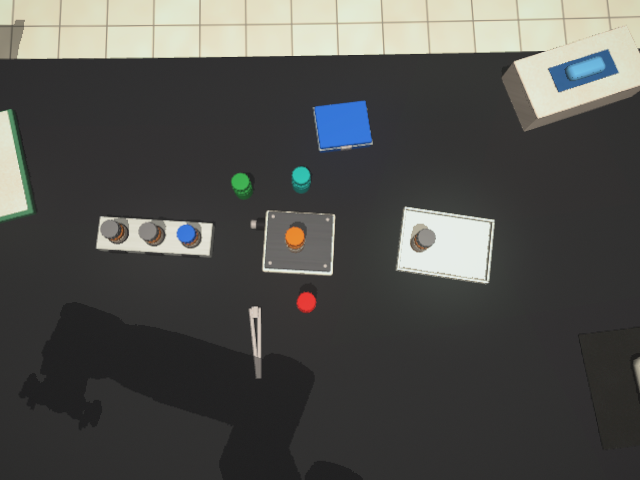

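```bash
python3 - <<'E'
from h import *
np.set_printoptions(precision=4,suppress=True)
ims=[]
for c,(u,v,h) in {"top":(290,230,75),"side":(340,270,75)}.items():
    im=cv2.imread(f"pics/{c}0.png"); ims.append(cv2.resize(im[v-h:v+h,u-h:u+h],(400,400),interpolation=cv2.INTER_CUBIC))
cv2.imwrite("pics/crop.png",np.hstack(ims))
# cap tops from depth: circle of top face
for c in ["top","side"]:
    p=bot.camera(c); C=cloud(p)
    for n,xy,z in [("orange",(.5625,.021),.112),("blue",(.583,.214),.076),("done",(.561,-.210),.074)]:
        m=(np.hypot(C[...,0]-xy[0],C[...,1]-xy[1])<.024)&(abs(C[...,2]-z)<.006)
        q=C[m]; zt=np.percentile(q[:,2],80); q=q[abs(q[:,2]-zt)<.003]
        (cx,cy),r=cv2.minEnclosingCircle(q[:,:2].astype(np.float32)); print(c,n,len(q),q.mean(0),np.median(q[:,2]),cx,cy,r)
E
```

```text
top orange 236 [0.562  0.0207 0.1104] 0.11035589596487139 0.5622758865356445 0.020466065034270287 0.016333771869540215
top blue 236 [0.5772 0.2103 0.0765] 0.07645314922405039 0.5768313407897949 0.21038377285003662 0.016871515661478043
top done 198 [ 0.5603 -0.2101  0.0751] 0.07500217015119642 0.5598649978637695 -0.21022669970989227 0.016409404575824738
side orange 167 [0.564  0.0242 0.1097] 0.10979294358380565 0.5643965601921082 0.02328697219491005 0.017777571454644203
side blue 256 [0.5795 0.2137 0.0761] 0.07599001207024358 0.5804432034492493 0.21366412937641144 0.01682996191084385
side done 101 [ 0.5623 -0.2061  0.0741] 0.07415001341025151 0.5624158382415771 -0.20672963559627533 0.016954874619841576
```

View pics/crop.png

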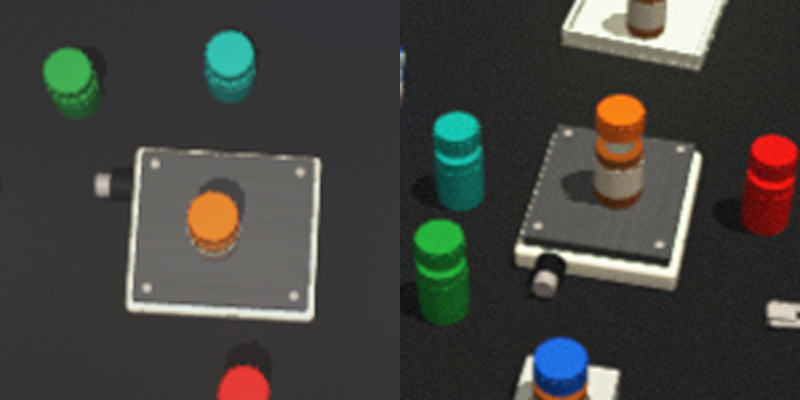

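Candidates in the top view: green (240,183), turquoise (301,177) and red (306,302) stand on the bench. Orange (294,237) stands on the steel stage plate with its neck showing, so it is the one meant, and the crop confirms this. Blue cap is at (187,234), the −y end of the rack. The tray is at (445,245), with the grey-capped vial at (424,239) in its +y half.

I'll turn the tool square to the world axes and close the fingers on the way over, then press the cap with the shut fingertips.

carry_out:
  increments: [0, 0, 0, 0, -0.134, 0, 0, 0, 0, -0.134, 0, 0, 0, 0, -0.135, 0, -3.0, -3.6, 0, 0, 0, -3.0, -3.6, 0, 0]

```text
clock: 1.82
eef_pos: [0.2564, 0.3875, 0.2312]
tool_rot: [-0.001, 1.0, 0.0, 0.0]
ft_force: [0.9, -0.3, 0.2]
grip_width: -0.0
grasp_force: 0.0
```

carry_out:
  increments: [0, -3.0, -3.6, 0, 0, 0, -3.0, -3.6, 0, 0, 0, -3.0, -3.6, 0, 0, 0, -3.0, -3.6, 0, 0, 0, -3.0, -3.6, 0, 0]

```text
clock: 2.45
eef_pos: [0.407, 0.2068, 0.2315]
tool_rot: [-0.0, 1.0, 0.0, 0.0]
ft_force: [0.4, -0.3, -0.2]
grip_width: -0.0001
grasp_force: 0.0
```

carry_out:
  increments: [0, -3.0, -3.6, 0, 0, 0, -3.0, -3.6, 0, 0, 0, -3.0, -3.6, 0, 0, 0, -3.0, -3.6, 0, 0, 0, -3.0, -3.6, 0, 0]

```text
clock: 3.08
eef_pos: [0.557, 0.0268, 0.2314]
tool_rot: [-0.0, 1.0, 0.0, 0.0]
ft_force: [0.9, 0.2, 0.6]
grip_width: 0.0001
grasp_force: 0.0
```

carry_out:
  increments: [0, -0.6, -0.5, 3.0, 0, 0, 0, 0, 4.0, 0, 0, 0, 0, 3.0, 0, 0, 0, 0, 1.2, 0, 0, 0, 0, 0, 0]

```text
clock: 3.7
eef_pos: [0.5618, 0.0231, 0.1189]
tool_rot: [-0.0, 1.0, -0.0, -0.001]
ft_force: [0.6, 0.3, 0.5]
grip_width: 0.0
grasp_force: 0.0
```

carry_out:
  increments: [0, 0, 0, 0.4, 0, 0, 0, 0, 0.3, 0, 0, 0, 0, 0.3, 0, 0, 0, 0, 0.2, 0, 0, 0, 0, 0, 0]

```text
clock: 4.32
eef_pos: [0.5626, 0.0231, 0.1084]
tool_rot: [-0.0, 1.0, 0.0, 0.001]
ft_force: [-0.9, -0.2, 4.5]
grip_width: 0.0
grasp_force: 2.4
```

carry_out:
  increments: [0, 0, 0, 0.2, 0, 0, 0, 0, 0.2, 0, 0, 0, 0, 0.2, 0, 0, 0, 0, 0.1, 0, 0, 0, 0, 0, 0]

```text
clock: 4.95
eef_pos: [0.5626, 0.0231, 0.1014]
tool_rot: [-0.0, 1.0, 0.0, 0.001]
ft_force: [-1.4, 0.9, 5.8]
grip_width: 0.0
grasp_force: 2.9
```

carry_out:
  increments: [0, 0, 0, 0.1, 0, 0, 0, 0, 0.1, 0, 0, 0, 0, 0.1, 0, 0, 0, 0, 0, 0, 0, 0, 0, 0, 0]

```text
clock: 5.58
eef_pos: [0.5631, 0.0232, 0.1]
tool_rot: [-0.0, 1.0, 0.0, 0.002]
ft_force: [-2.8, 0.5, 11.9]
grip_width: 0.0001
grasp_force: 6.7
```

carry_out:
  increments: [0, 0, 0, 0.1, 0, 0, 0, 0, 0, 0, 0, 0, 0, 0, 0, 0, 0, 0, 0, 0, 0, 0, 0, 0, 0]

```text
clock: 6.2
eef_pos: [0.5635, 0.0232, 0.1001]
tool_rot: [-0.0, 1.0, 0.0, 0.002]
ft_force: [-4.9, 0.2, 18.2]
grip_width: -0.0002
grasp_force: 8.9
```

carry_out:
  increments: [0, 0, 0, -1.0, 0, 0, 0, 0, -3.0, 0, 8.5, 0, 0, -4.0, 0, 8.5, 0, 0, -3.0, 0, 8.5, 0, 0, 0, 0]

```text
clock: 6.82
eef_pos: [0.5639, 0.0231, 0.209]
tool_rot: [-0.0, 1.0, 0.0, 0.003]
ft_force: [0.4, -0.1, 0.2]
grip_width: 0.0541
grasp_force: 0.0
```

```bash
python3 - <<'E'
from h import *
np.set_printoptions(precision=4,suppress=True)
print(bot.get_obs()["eef_pos"])
p=bot.camera("side"); C=cloud(p); im=p["pixels"]
cv2.imwrite("pics/s1.png",cv2.resize(im[170:320,240:460],(660,450)))
m=(np.hypot(C[...,0]-.564,C[...,1]-.023)<.024)&(abs(C[...,2]-.1)<.004); q=C[m]; print(len(q),q.mean(0),cv2.minEnclosingCircle(q[:,:2].astype(np.float32)))
for n in ["orange_vial","orange_cap_top"]:
    for d in bot.place_of(p,n)[:4]: print(n,d["p"],w(p,d["xyz"]))
E
```

```text
[0.5639 0.0231 0.209 ]
182 [0.5638 0.0254 0.0997] ((0.5635621547698975, 0.023652058094739914), 0.016790535300970078)
orange_vial 0.97 [0.6693 0.1155 0.0012]
orange_vial 0.79 [0.5625 0.0248 0.0299]
orange_vial 0.66 [ 0.6818  0.0073 -0.0003]
orange_vial 0.6 [0.4502 0.0031 0.0015]
orange_cap_top 0.84 [0.6694 0.1145 0.0706]
orange_cap_top 0.79 [0.5646 0.0256 0.0996]
orange_cap_top 0.68 [0.4578 0.0039 0.07  ]
orange_cap_top 0.55 [0.6812 0.0111 0.0722]
```

View pics/s1.png

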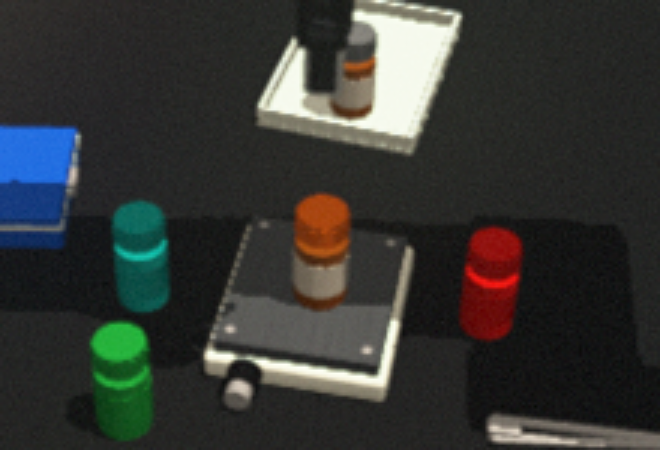

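The cap is home: its top is at z = 0.100. The vial stands upright on the stage at crop pixel (321,250). Next I go down around its body.

carry_out:
  increments: [8.5, 0, 0, 0, 0, 8.5, 0, 0, 3.0, 0, 8.5, 0, 0, 4.0, 0, 8.5, 0, 0, 4.0, 0, 8.5, 0, 0, 3.0, 0]

```text
clock: 7.6
eef_pos: [0.5603, 0.023, 0.0634]
tool_rot: [-0.0, 1.0, -0.0, -0.002]
ft_force: [0.6, -0.7, 1.7]
grip_width: 0.085
grasp_force: 0.0
```

carry_out:
  increments: [8.5, 0, 0, 1.5, 0, 8.5, 0, 0, 0.8, 0, 3.0, 0, 0, 0, 0, 3.0, 0, 0, 0, 0, 3.0, 0, 0, 0, 0]

```text
clock: 8.22
eef_pos: [0.5631, 0.0229, 0.0447]
tool_rot: [-0.0, 1.0, -0.0, 0.001]
ft_force: [-4.1, 0.4, 5.3]
grip_width: 0.0328
grasp_force: 59.7
```

carry_out:
  increments: [2.5, 0, 0, 0, 0, 2.5, 0, 0, 0, 0, 2.5, 0, 0, 0, 0, 2.5, 0, 0, 0, 0, 2.5, 0, 0, 0, 0]

```text
clock: 8.85
eef_pos: [0.5633, 0.023, 0.0447]
tool_rot: [-0.0, 1.0, -0.0, 0.001]
ft_force: [-1.0, -0.6, 6.0]
grip_width: 0.0329
grasp_force: 59.5
```

carry_out:
  increments: [2.5, 0, 0, -1.0, 0, 2.5, 0, 0, -2.0, 0, 2.5, 0, 0, -3.0, 0, 2.5, 0, 0, -3.0, 0, 2.5, 0, 0, -1.0, 0]

```text
clock: 9.48
eef_pos: [0.5631, 0.0232, 0.1454]
tool_rot: [-0.0, 1.0, 0.0, 0.002]
ft_force: [0.3, -1.0, -1.3]
grip_width: 0.0324
grasp_force: 59.5
```

carry_out:
  increments: [2.5, 0.1, -2.0, 0, 0, 2.5, 0.2, -4.0, 0, 0, 2.5, 0.2, -4.5, 0, 0, 2.5, 0.2, -4.5, 0, 0, 2.5, 0, -4.5, 0, 0]

```text
clock: 10.1
eef_pos: [0.5532, -0.1742, 0.1413]
tool_rot: [0.0, 1.0, 0.0, -0.002]
ft_force: [-0.2, -0.4, -0.9]
grip_width: 0.0329
grasp_force: 59.6
```

carry_out:
  increments: [2.5, 0, -4.5, 0, 0, 2.5, 0, -4.0, 0, 0, 2.5, 0, -3.0, 0, 0, 2.5, 0, -1.5, 0, 0, 2.5, 0, 0, 0, 0]

```text
clock: 10.72
eef_pos: [0.554, -0.3027, 0.1419]
tool_rot: [0.001, 1.0, 0.001, -0.001]
ft_force: [-0.2, 0.3, -1.0]
grip_width: 0.0325
grasp_force: 59.7
```

```bash
python3 - <<'E'
from h import *
np.set_printoptions(precision=4,suppress=True)
print(bot.get_obs()["eef_pos"])
p=bot.camera("side"); im=p["pixels"]
cv2.imwrite("pics/s2.png",cv2.resize(im[80:260,250:480],(690,540)))
for n in ["orange_vial","orange_cap_top","tray","done_vial"]:
    for d in bot.place_of(p,n)[:4]: print(n,d["p"],w(p,d["xyz"]))
E
```

```text
[ 0.554  -0.3027  0.1419]
orange_vial 0.92 [ 0.6722  0.1149 -0.0028]
orange_vial 0.89 [0.4497 0.0037 0.0024]
orange_vial 0.65 [0.6783 0.0058 0.0057]
orange_vial 0.59 [ 0.5531 -0.3004  0.1235]
orange_cap_top 0.67 [0.4562 0.0095 0.0729]
orange_cap_top 0.63 [0.6807 0.0126 0.0695]
orange_cap_top 0.59 [0.6725 0.1171 0.0678]
orange_cap_top 0.46 [ 0.5518 -0.3028  0.1971]
tray 0.7 [ 0.5585 -0.262   0.0026]
done_vial 0.65 [ 0.5633 -0.2032  0.0022]
```

View pics/s2.png

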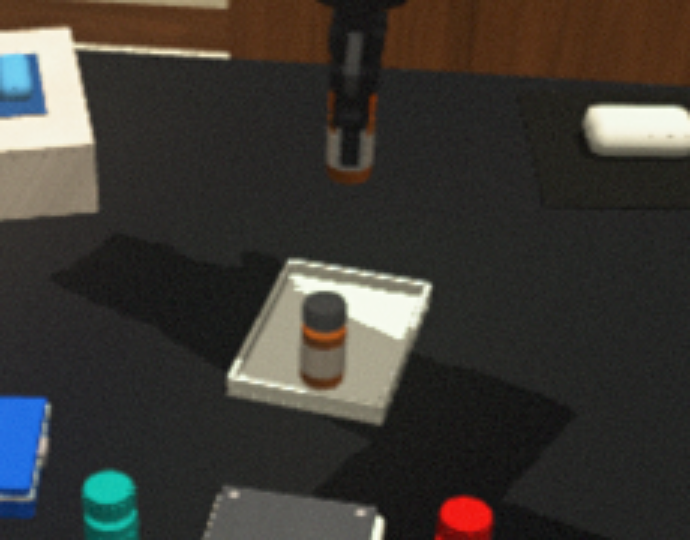

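The vial hangs upright at crop (350,140), over the tray's free half. The done vial still stands at (323,340). Now I lower it.

carry_out:
  increments: [2.5, 0, 0, 2.0, 0, 2.5, 0, 0, 3.5, 0, 2.5, 0, 0, 3.5, 0, 2.5, 0, 0, 2.0, 0, 2.5, 0, 0, 0, 0]

```text
clock: 11.6
eef_pos: [0.5538, -0.3001, 0.0314]
tool_rot: [-0.001, 1.0, 0.001, -0.002]
ft_force: [0.7, 0.3, -0.9]
grip_width: 0.0328
grasp_force: 59.7
```

carry_out:
  increments: [2.5, 0, 0, 0.4, 0, 2.5, 0, 0, 0.3, 0, 2.5, 0, 0, 0.2, 0, 2.5, 0, 0, 0, 0, 2.5, 0, 0, 0, 0]

```text
clock: 12.22
eef_pos: [0.5552, -0.3021, 0.0245]
tool_rot: [-0.0, 1.0, -0.0, 0.0]
ft_force: [0.3, 0.2, -0.9]
grip_width: 0.0329
grasp_force: 59.7
```

carry_out:
  increments: [2.5, 0, 0, 0.2, 0, 2.5, 0, 0, 0.1, 0, 2.5, 0, 0, 0.1, 0, 2.5, 0, 0, 0, 0, 2.5, 0, 0, 0, 0]

```text
clock: 12.85
eef_pos: [0.5551, -0.302, 0.0203]
tool_rot: [-0.0, 1.0, -0.0, -0.0]
ft_force: [0.1, -0.9, -0.4]
grip_width: 0.0322
grasp_force: 59.7
```

carry_out:
  increments: [2.5, 0, 0, 0.1, 0, 2.5, 0, 0, 0.05, 0, 2.5, 0, 0, 0, 0, 2.5, 0, 0, 0, 0, 2.5, 0, 0, 0, 0]

```text
clock: 13.48
eef_pos: [0.5552, -0.3019, 0.0188]
tool_rot: [-0.0, 1.0, 0.0, 0.0]
ft_force: [-0.4, 0.5, -0.7]
grip_width: 0.0326
grasp_force: 59.7
```

carry_out:
  increments: [2.5, 0, 0, 0.1, 0, 2.5, 0, 0, 0.05, 0, 2.5, 0, 0, 0, 0, 2.5, 0, 0, 0, 0, 2.5, 0, 0, 0, 0]

```text
clock: 14.1
eef_pos: [0.5552, -0.302, 0.0188]
tool_rot: [-0.0, 1.0, -0.0, 0.0]
ft_force: [-2.8, 2.2, 6.6]
grip_width: 0.0326
grasp_force: 59.9
```

On the floor: contact force is 6.6 N. I release and rise.

carry_out:
  increments: [4.5, 0, 0, 0, 0, 6.0, 0, 0, 0, 0, 6.0, 0, 0, 0, 0, 6.0, 0, 0, 0, 0, 6.0, 0, 0, -0.5, 0]

```text
clock: 14.72
eef_pos: [0.5547, -0.3017, 0.0219]
tool_rot: [-0.0, 1.0, 0.0, -0.001]
ft_force: [0.4, -0.3, -0.4]
grip_width: 0.0598
grasp_force: 0.0
```

carry_out:
  increments: [6.0, 0, 0, -2.0, 0, 6.0, 0, 0, -4.0, 0, 6.0, 0, 0, -4.5, 0, 6.0, 0, 0, -4.0, 0, 6.0, 0, 4.0, -1.0, 0]

```text
clock: 15.35
eef_pos: [0.557, -0.2646, 0.1815]
tool_rot: [0.002, 1.0, -0.002, 0.004]
ft_force: [-0.0, 0.8, -0.0]
grip_width: 0.0599
grasp_force: 0.0
```

```bash
python3 - <<'E'
from h import *
np.set_printoptions(precision=4,suppress=True)
print(bot.get_obs()["eef_pos"])
p=bot.camera("side"); im=p["pixels"]; C=cloud(p)
cv2.imwrite("pics/s3.png",cv2.resize(im[120:240,290:450],(640,480)))
m=(np.hypot(C[...,0]-.556,C[...,1]+.302)<.024)&(C[...,2]>.069)&(C[...,2]<.09); q=C[m]; print(len(q),q.mean(0),cv2.minEnclosingCircle(q[:,:2].astype(np.float32)))
for n in ["orange_vial","orange_cap_top","tray","done_vial"]:
    for d in bot.place_of(p,n)[:4]: print(n,d["p"],w(p,d["xyz"]))
E
```

```text
[ 0.557  -0.2646  0.1815]
106 [ 0.5559 -0.2967  0.0733] ((0.5543773770332336, -0.29988324642181396), 0.0187931377440691)
orange_vial 0.83 [ 0.6685  0.1136 -0.0004]
orange_vial 0.79 [ 0.5554 -0.3016  0.0033]
orange_vial 0.72 [ 0.4512  0.0051 -0.0015]
orange_vial 0.63 [0.6804 0.0095 0.0022]
orange_cap_top 0.64 [ 0.5579 -0.2998  0.0751]
orange_cap_top 0.63 [0.4555 0.0051 0.0681]
orange_cap_top 0.61 [0.6848 0.0106 0.0685]
orange_cap_top 0.57 [0.5802 0.215  0.0092]
tray 0.6 [ 0.5614 -0.26   -0.0001]
done_vial 0.8 [ 0.5627 -0.2063  0.0039]
done_vial 0.24 [ 0.5853  0.2751 -0.0002]
```

View pics/s3.png

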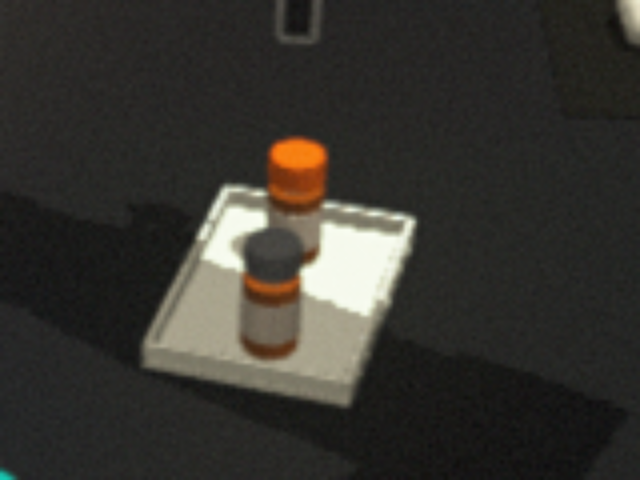

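The orange vial stands upright in the tray at crop (297,200), released, and the grey one at (271,300) is undisturbed. Next is the blue cap. I go over there and turn so the fingers close along x, clear of the neighbouring vial.

carry_out:
  increments: [6.0, 0, 3.0, 0, 0, 6.0, 0, 4.5, 0, 0, 6.0, 0, 5.0, 0, 0, 6.0, 0, 5.0, 0, 0, 6.0, 0, 5.0, 0, 0]

```text
clock: 16.23
eef_pos: [0.5548, -0.0364, 0.1764]
tool_rot: [0.001, 1.0, -0.0, -0.001]
ft_force: [1.0, -0.5, -0.2]
grip_width: 0.0602
grasp_force: 0.0
```

carry_out:
  increments: [6.0, -0.4, 5.0, 0, 0, 6.0, -0.4, 5.0, 0, 0, 6.0, -0.5, 5.0, 0, 0, 6.0, -0.4, 5.0, 0, 0, 6.0, -0.4, 3.0, 0, 0]

```text
clock: 16.85
eef_pos: [0.5761, 0.1946, 0.1762]
tool_rot: [-0.001, 1.0, -0.0, -0.001]
ft_force: [0.8, 0.1, -0.2]
grip_width: 0.0602
grasp_force: 0.0
```

carry_out:
  increments: [6.0, 0, 0, 0, 0.17, 6.0, 0, 0, 0, 0.18, 6.0, 0, 0, 0, 0.18, 6.0, 0, 0, 0, 0.18, 6.0, 0, 0, 0, 0.18]

```text
clock: 17.48
eef_pos: [0.5763, 0.192, 0.1762]
tool_rot: [0.434, 0.901, -0.001, -0.001]
ft_force: [-0.4, -1.1, -0.5]
grip_width: 0.0604
grasp_force: 0.0
```

carry_out:
  increments: [6.0, 0, 0, 0, 0.18, 6.0, 0, 0, 0, 0.18, 6.0, 0, 0, 0, 0.18, 6.0, 0, 0, 0, 0.14, 6.0, 0, 0, 0, 0]

```text
clock: 18.1
eef_pos: [0.5762, 0.1922, 0.1763]
tool_rot: [0.707, 0.708, -0.001, -0.0]
ft_force: [-0.5, -0.8, -0.8]
grip_width: 0.0601
grasp_force: 0.0
```

carry_out:
  increments: [6.0, 1.0, 0.3, 1.0, 0, 6.0, 1.1, 0, 2.0, 0, 6.0, 0, 0, 3.0, 0, 6.0, 0, 0, 2.5, 0, 6.0, 0, 0, 0, 0]

```text
clock: 18.73
eef_pos: [0.5769, 0.2137, 0.0889]
tool_rot: [0.706, 0.708, -0.003, -0.001]
ft_force: [-0.8, -0.3, -0.5]
grip_width: 0.06
grasp_force: 0.0
```

```bash
python3 - <<'E'
from h import *
np.set_printoptions(precision=4,suppress=True)
print(bot.get_obs()["eef_pos"])
p=bot.camera("side"); im=p["pixels"]
cv2.imwrite("pics/s4.png",cv2.resize(im[260:440,220:420],(600,540)))
for n in ["blue_vial","blue_cap_top"]:
    for d in bot.place_of(p,n)[:2]: print(n,d["p"],w(p,d["xyz"]))
E
```

```text
[0.5769 0.2137 0.0889]
blue_vial 0.91 [0.5762 0.2128 0.0075]
blue_cap_top 0.66 [0.5867 0.2131 0.0771]
```

View pics/s4.png

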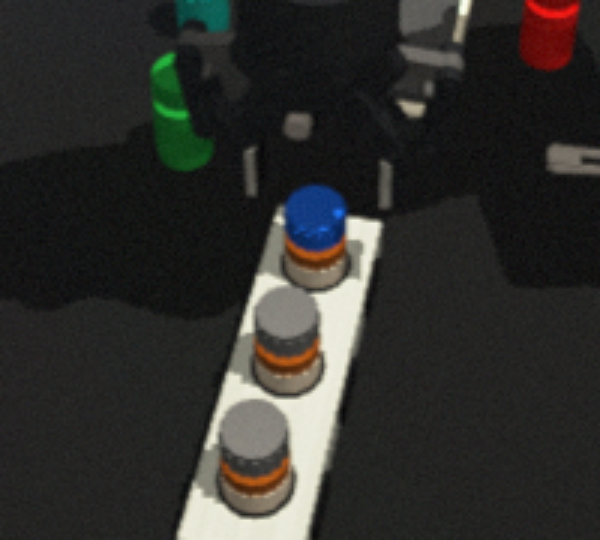

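The fingers, at crop (251,172) and (385,185), straddle the blue cap at (316,215) and are centred on it. I lower and close.

carry_out:
  increments: [6.0, 0, 0.1, 1.5, 0, 6.0, 0, 0, 1.2, 0, 6.0, 0, 0, 0.5, 0, 6.0, 0, 0, 0, 0, 6.0, 0, 0, 0, 0]

```text
clock: 19.5
eef_pos: [0.5803, 0.2141, 0.0606]
tool_rot: [0.707, 0.707, 0.0, 0.0]
ft_force: [-0.4, -0.2, 0.2]
grip_width: 0.0601
grasp_force: 0.0
```

carry_out:
  increments: [2.5, 0, 0, 0, 0, 2.5, 0, 0, 0, 0, 2.5, 0, 0, 0, 0, 2.5, 0, 0, 0, 0, 2.5, 0, 0, 0, 0]

```text
clock: 20.12
eef_pos: [0.58, 0.2142, 0.0612]
tool_rot: [0.707, 0.708, 0.0, 0.0]
ft_force: [-2.3, -0.4, 4.8]
grip_width: 0.0294
grasp_force: 59.3
```

carry_out:
  increments: [2.5, 0, 0, -0.3, 0, 2.5, 0, 0, -0.3, 0, 2.5, 0, 0, -0.3, 0, 2.5, 0, 0, -0.2, 0, 2.5, 0, 0, 0, 0]

```text
clock: 20.75
eef_pos: [0.5799, 0.2142, 0.0714]
tool_rot: [0.707, 0.707, -0.0, -0.0]
ft_force: [1.6, 2.3, -6.4]
grip_width: 0.0301
grasp_force: 59.9
```

carry_out:
  increments: [2.5, 0, 0, -0.1, 0, 2.5, 0, 0, -0.1, 0, 2.5, 0, 0, -0.1, 0, 2.5, 0, 0, 0, 0, 2.5, 0, 0, 0, 0]

```text
clock: 21.38
eef_pos: [0.5799, 0.2141, 0.0733]
tool_rot: [0.707, 0.707, -0.0, -0.0]
ft_force: [4.3, 2.5, -15.3]
grip_width: 0.0295
grasp_force: 60.6
```

The cap rose 12 mm and the force climbed to 15 N, so it is at its stop. I release and retreat.

carry_out:
  increments: [6.0, 0, 0, 0, 0, 6.0, 0, 0, 0, 0, 6.0, 0, 0, 0, 0, 6.0, 0, 0, -1.0, 0, 6.0, 0, 0, -2.0, 0]

```text
clock: 22.0
eef_pos: [0.5795, 0.2138, 0.1047]
tool_rot: [0.707, 0.707, -0.001, -0.0]
ft_force: [0.3, 0.3, -0.6]
grip_width: 0.06
grasp_force: 0.0
```

carry_out:
  increments: [6.0, 0, 0, -4.0, 0, 6.0, 0, 0, -4.0, 0, 6.0, -4.0, 0, 0, 0, 6.0, -4.0, 0, 0, 0, 6.0, 0, 0, 0, 0]

```text
clock: 22.62
eef_pos: [0.5803, 0.1315, 0.1857]
tool_rot: [0.708, 0.706, 0.0, 0.001]
ft_force: [0.4, 1.0, -0.8]
grip_width: 0.0604
grasp_force: 0.0
```

```bash
python3 - <<'E'
from h import *
np.set_printoptions(precision=4,suppress=True)
o=bot.get_obs();print(o["eef_pos"],o["ft_force"],o["grasp_force"])
p=bot.camera("side"); im=p["pixels"]; C=cloud(p)
cv2.imwrite("pics/s5.png",im)
m=(np.hypot(C[...,0]-.580,C[...,1]-.214)<.013); print(np.percentile(C[m][:,2],[50,80,95]))
for n in ["blue_cap_top","orange_vial","done_vial","grey_a_vial"]:
    for d in bot.place_of(p,n)[:5]: print(n,d["p"],w(p,d["xyz"]))
E
```

```text
[0.5803 0.1315 0.1857] [ 0.4069  1.0401 -0.8376] 0.0
[0.0876 0.0889 0.0896]
blue_cap_top 0.91 [0.5824 0.2154 0.0887]
orange_vial 0.85 [ 0.5575 -0.2988  0.0004]
orange_vial 0.81 [0.6726 0.1164 0.0021]
orange_vial 0.73 [0.6815 0.0075 0.0011]
orange_vial 0.57 [0.451  0.003  0.0006]
done_vial 0.72 [ 0.5628 -0.2089  0.0037]
done_vial 0.57 [ 0.7903 -0.0725  0.0013]
grey_a_vial 0.75 [0.5837 0.2779 0.0051]
```

View pics/s5.png

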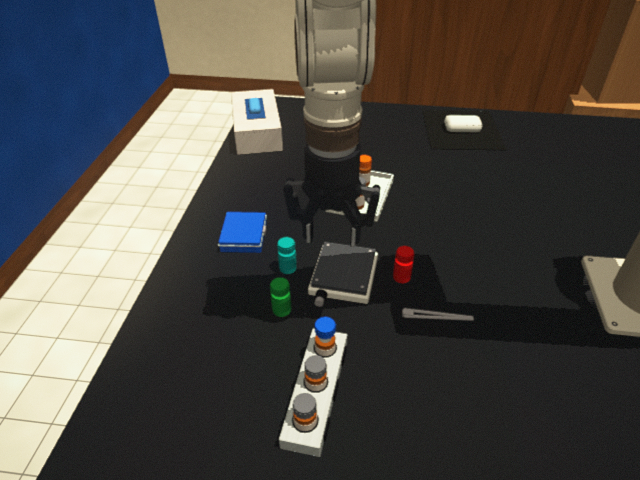

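The blue cap at (325,327) is up, with its top at 0.088. The orange vial stands in the tray at (365,168), and everything else is in place. Handing in.

```bash
python3 -c "
from workcell import bot
print(bot.job_done())"
```

```text
the job is handed in; nothing more can be done
None
```

The job is handed in, with no verdict returned: the orange cap was pressed home on the stage, its vial stands released in the tray, and the blue cap is up at its stop (camera and force readings agree). Nothing else was seen to move.

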